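Assemble the press-to-run table mixer: seat the cup, mesh the beater and hold it pressed

TASK

Put the little press-to-run mixer on the sideboard together: first seat the mixing cup flat and square with its foot in the pocket on top of the mixer base. Then take the beater from its stand, lower it upright through the cup onto the drive, turn it until its four wings mesh with the cross-shaped socket, slide it home and push it down against the spring as far as it goes. Finish while still gripping the beater and holding it pressed down, and leave the glass decanter and the two glass jars alone.

Things in the scene. Friction and masses are not known exactly. Their poses are not given: they have to be found in the camera images.
- mixer: Grey plastic mixer base, fixed to the sideboard, 120 x 120 mm and 50 mm tall, with a square raised rim on top (rim 8 mm thick with rounded top, 9 mm high, 104 mm outside) that frames the square pocket. Origin at the centre of its underside; x and y along its sides.
- pocket (a point): Centre of the flat floor of the square pocket on top of the mixer base, 50 mm above the sideboard. The pocket is 88 x 88 mm and 9 mm deep, sides along this frame's x and y. The dark steel drive hub (38 mm across, 26 mm tall) stands up from the middle of the floor, on the pocket's vertical axis.
- spline (a point): Centre of the upper face of the cross-shaped socket in the drive hub, 19 mm above the pocket floor, 7 mm below the hub's rim (rim bore 31 mm). Slots run along this frame's +x, -x, +y, -y, 10.5 mm wide, reaching 15.5 mm from the centre; z up. The hub starts at any angle and turns stiffly about z (0.06 N m). A beater whose wings ride on top, not meshed, has its origin at this height.
- spring_pad (a joint): How far the sprung pad at the bottom of the socket is pushed down: 0 up (its top 9 mm below the spline point), 0.007 m fully down (16 mm below), at a hard stop. The beater's lower end pushes it. It takes about 3 N to start (the beater's own weight does not move it) and 6 N fully down.
- cup: Aluminium mixing cup, about 0.16 kg, starts upright on the sideboard: open tube, 56 mm outside, wall 3.5 mm, on a square foot 84 x 84 mm, 10 mm thick; 52 mm tall in all. A 46 mm round hole through the foot lets it drop over the drive hub. Origin at the centre of the foot's underside, z up, x and y along the foot's sides; any quarter turn fits the pocket.
- stand: Dark wooden beater stand, fixed, a block 70 x 70 mm and 40 mm tall with a 31 mm round hole through its middle in which the beater hangs. Origin at the centre of its underside.
- beater: Steel beater, 110 mm long, about 0.11 kg, upright in its stand (flange on the stand's top). Origin at the centre of its lower end, z up along the stem. From below: cross of four wings along its x and y (reach 14 mm from the axis, 8 mm wide, 18 mm tall, rounded lower edges), flange 37 mm across at 26 to 29 mm, wire loops 40 mm across at 31 to 67 mm, grip on top. Any quarter turn meshes.
- beater_grip (a point): Centre of the beater's square black grip, 91 mm above the beater's origin on its axis. The grip is 20 x 20 mm, 38 mm tall (72 to 110 mm above the origin), its sides along the beater's x and y.
- decanter: Glass decanter, 225 mm tall, 150 mm across at the base, a bystander. Origin at the centre of its underside.
- jar_a: Small glass jar, 104 mm tall, 64 mm across, a bystander. Origin at the centre of its underside.
- jar_b: The second glass jar, same as the other, a bystander. Origin at the centre of its underside.
There are look-alikes about, which are no part of the job. Of the things that look like the beater, the smaller one is meant.

How it is judged:
By the outcome, as a careful person would: the job done as asked, in the order asked, and still so for the second after the job is handed in, while the arm keeps its last pose, push and grip.
It also fails if it takes over 51 s, if anything falls off the work surface, if the arm or the gripper's body presses on something with over 40 N, if the wrist force passes 120 N, or if a joint passes its speed limit or range.

ROBOT

A 6-joint arm with a two-finger parallel gripper is mounted at the origin on the work surface. World frame = base frame: x ahead of the robot, y to its left, z up, the work surface at z = 0. Lengths are in m, angles in rad, forces in N, time in s.
With the tool pointing down it reaches from about 0.25 to 0.775 m from the base axis. Payload 4 kg.
Tool frame: the origin (TCP) lies midway between the tips of the shut fingers; the grasp point (between the pads) lies 19 mm behind it (grip_point_offset is the distance from the TCP to the grasp point, in m); z points along the fingers, y is the direction in which the jaws open and shut (so a half turn about z gives the same grasp; the last joint's range is limited). The gripper opens to 94 mm and grips with 3 to 60 N. Pads are 16 mm wide; open, the fingers measure 119 mm over their backs; the gripper's body (75 mm by 177 mm) begins 78 mm behind the grasp point.
Start: joints at [1.169, 0.087, 1.371, -0, 1.684, -0.103], TCP at [0.162, 0.526, 0.206] pointing down, gripper open.
Joint ranges: [-3.1, 3.1], [-0.76, 2.03], [0.27, 2.55], [-1.08, 4.22], [0.17, 2.65], [-2.57, 2.57]. Speed limits (rad/s): [2.79, 2.79, 3.14, 3.14, 3.14, 3.14].

INTERFACE

Orientations are given as a 3x3 rotation matrix whose columns are the frame's x, y, z axes.
In Python, from cell import get_obs, read_camera, job_done, spot_in, regions_of, place_of, grip_point_offset gives the robot as it stands.
- The arm moves only by the tool play_rows, never from a script. Its argument "steps" is a list of rows, each a list of 7 numbers: the opening, from 0 (shut) to 1 (fully open), then the shift along the tool's x, y, z in m, then the turn, a rotation vector about the tool's x, y, z in degrees. In form: [[gripper, tx, ty, tz, rx, ry, rz], ...]. A call has 1 to 20 rows; each row is the pose to reach, as a shift and turn from the pose commanded when the call began, along the tool's axes at that moment; what a row does not reach only later rows make up. A row lasts 1/8 s, in which the tool goes at most 62.5 mm and 10.7 degrees, less where a joint would pass 70% of its speed; a pose out of reach is approached as far as the arm can. A call with a gripper value outside its range is refused whole. The fingers move at their own pace and stop on an object; "newtons" is the grip in N (left out, the last holds). Time passes only in rows, so rows that repeat a pose let the fingers close. It gives the time, the measured TCP pose, the force and the opening at its end, in the units of the state.
- get_obs(): the state, without advancing time (a new reading comes with each control period).
- read_camera(name): name is "side" or "top" or "wrist"; returns a dict with "color" (480x640x3 uint8, red, green, blue), "fx", "fy", "cx", "cy" (pixels), "D" ([k1, k2, p1, p2, k3] as OpenCV has them; the pictures are not rectified), "eye" and "rotation" of the camera in the world. Camera axes: x right, y down, z forward; pixel columns grow to the right and rows downward; lengths in m; the calibration is good to about 2 mm. A picture is of the moment at which its call begins. There is no depth.
- job_done(): hands the job in, once; it reports no verdict.
Trained networks look in a picture, given as the dict that the camera call returned (one of the last four; its "shot" number tells which), for a name from the list of things; names that differ only in an ending like _2 or _b are one class to them, and where a whole thing is asked for, a point or a joint stands for the part that bears it (a point fixed in the world has none). Each returns a list of dicts, best first, with "score" (0 to 1); they miss things now and then, are a little off and sometimes report something else, mostly with a low value. They report only what shows in the picture. A call takes as long as a camera call. They do not tell look-alikes from the thing itself.
- spot_in(picture, target): "location" ([x, y, z] in m, in the coordinates of the camera as it stood for that picture, good to about 4 mm: the middle of the surface that is visible of it).
- regions_of(picture, target): "pixels" (480x640 bool, what is visible of it).
- place_of(picture, target): "location" ([x, y, z] in m, in the coordinates of the camera as it stood for that picture, good to about 4 mm: a listed point, or the origin of a listed thing).
The state is a dict: "time_s": time; "joint_pos": joint angles; "qvel": joint speeds; "joint_efforts": joint torques, N m; "tcp_pos": TCP position; "tool_rot": TCP orientation; "force": force on the tool from outside, world axes, zero at the start; "torque": the same for the moment, N m; "gripper_width": opening from 0.0 (shut) to 1.0 (fully open).
Only numpy, scipy, OpenCV 4.12 (cv2) and the standard library are available. Lean on these libraries where they do the work, as an engineer would, in place of code of your own. Each camera call takes 0.05 s, during which the arm holds its last target.

## Working session

There is one attempt and no reset: what is moved stays moved. The work goes in short steps, Python scripts to look and compute and a tool call to move; the robot and the scene stay as the last step left them, time stands still between calls to the robot, and variables do not carry over. Pictures are saved under pics/ and viewed, and the job is handed in when it is done.

Besides the shell and the picture viewer there is one more tool, called after "Emit:" in YAML: its name, and indented under it one key for each argument. play_rows: Moves the arm, as the interface text tells. Its arguments: {"type":"object","properties":{"steps":{"type":"array"},"newtons":{"type":"number"}},"required":["steps"]}

```bash
mkdir -p pics; ls; python3 - <<'E'
from cell import *
import cv2, numpy as np
o=get_obs(); print(o['time_s'],o['tcp_pos'],o['tool_rot'],grip_point_offset if not callable(grip_point_offset) else grip_point_offset())
for n in ['side','top']:
    p=read_camera(n); cv2.imwrite(f'pics/{n}0.png',p['color'][:,:,::-1])
    R=np.array(p['rotation']);e=np.array(p['eye']); print(n,e,R.tolist(),p['fx'],p['cx'],p['cy'],p['D'])
    for t in ['mixer','pocket','spline','cup','stand','beater','beater_grip','decanter','jar_a']:
        for d in place_of(p,t): print(t,round(d['score'],2),np.round(e+R@np.array(d['location']),4))
print(get_obs()['time_s'])
E
```

```text
pics
0.0 [0.16168883 0.52512977 0.20433204] [[-9.55699674e-01  2.94342343e-01 -8.47981559e-04]
 [ 2.94343478e-01  9.55697640e-01 -1.98450579e-03]
 [ 2.26289892e-04 -2.14618937e-03 -9.99997671e-01]] 0.0188
side [ 0.25763795 -0.97425842  0.94974583] [[0.9599748966456765, -0.1904315447150002, 0.20538749861562144], [-0.2797108952892884, -0.6138747880004157, 0.738186669964928], [-0.014491820678842993, -0.7660897933238007, -0.6425701640276404]] 557.6336755824482 316.84363785593985 236.23115771023896 [-0.10100905  0.          0.          0.          0.        ]
mixer 0.74 [ 0.5493 -0.0334  0.0017]
mixer 0.59 [ 0.4196 -0.2949  0.0022]
pocket 0.58 [ 0.5487 -0.0265  0.0587]
spline 0.82 [ 0.5513 -0.0283  0.0705]
cup 0.95 [ 0.4179 -0.296   0.0034]
stand 0.65 [0.4636 0.2588 0.0027]
stand 0.62 [ 0.4186 -0.2969  0.0068]
beater 0.77 [4.565e-01 3.610e-01 1.000e-04]
beater 0.69 [0.4609 0.2596 0.0159]
beater_grip 0.97 [0.4605 0.3609 0.129 ]
beater_grip 0.7 [0.4614 0.2568 0.1006]
decanter 0.8 [0.6789 0.3335 0.0036]
jar_a 0.97 [ 0.6765 -0.2054  0.0014]
jar_a 0.87 [ 0.614  -0.3641  0.0015]
top [0.34668647 0.00703762 1.02831985] [[-0.11050533678476356, -0.9674274166668142, 0.2277559308195082], [-0.993857081140833, 0.10616637532744015, -0.03125384801999294], [0.006055807816444556, -0.22981056161805907, -0.9732165396048726]] 496.6864329932483 328.26311752100804 238.99023281035906 [-0.09945525  0.          0.          0.          0.        ]
mixer 0.85 [ 0.5537 -0.0285  0.0057]
pocket 0.87 [ 0.5494 -0.0277  0.0516]
spline 0.85 [ 0.5484 -0.0278  0.0721]
cup 0.71 [ 0.4194 -0.2965  0.0022]
stand 0.66 [ 0.4644  0.2547 -0.0008]
beater 0.67 [0.4594 0.3636 0.0014]
beater 0.59 [0.4597 0.2594 0.0139]
beater_grip 0.72 [0.4641 0.257  0.1042]
beater_grip 0.67 [0.4576 0.3613 0.1236]
decanter 0.79 [0.6739 0.3323 0.0012]
decanter 0.41 [ 6.103e-01 -3.651e-01  6.000e-04]
jar_a 0.81 [ 0.6104 -0.3634 -0.0019]
jar_a 0.74 [ 0.6803 -0.1991 -0.0016]
1.0
```

View pictures.

View pics/side0.png

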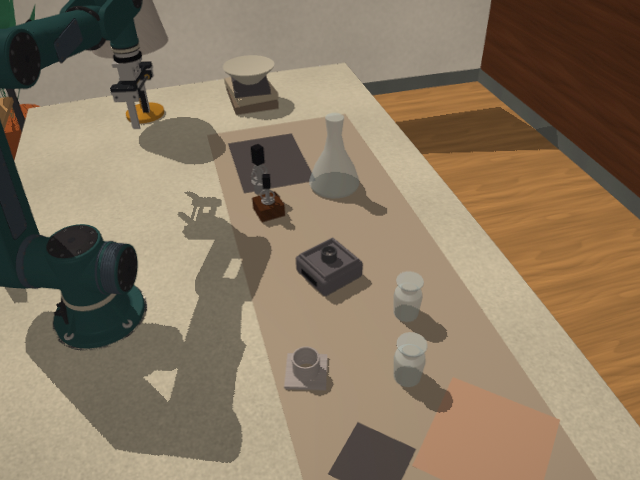

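View pics/top0.png

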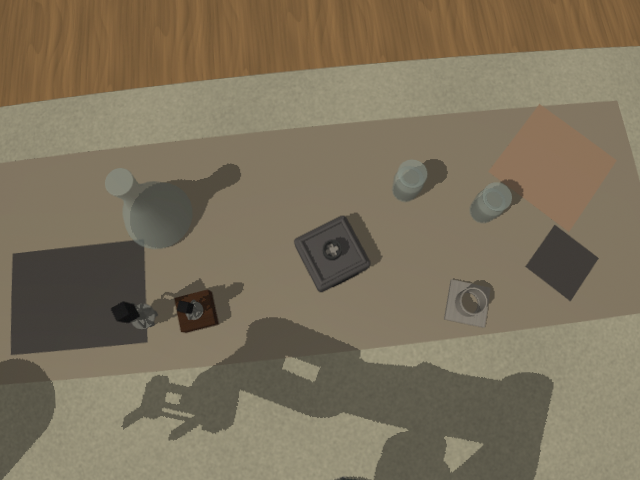

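```bash
python3 - <<'E'
import cv2,numpy as np
t=cv2.imread('pics/top0.png')
def c(x,y,w=40,h=40): return cv2.resize(t[y-h:y+h,x-w:x+w],(400,400),interpolation=cv2.INTER_CUBIC)
cv2.imwrite('pics/crop0.png',np.hstack([c(467,302),c(332,253)]))
cv2.imwrite('pics/crop1.png',np.hstack([c(195,305)]))
E
```

```text
(no output)
```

View pics/crop0.png

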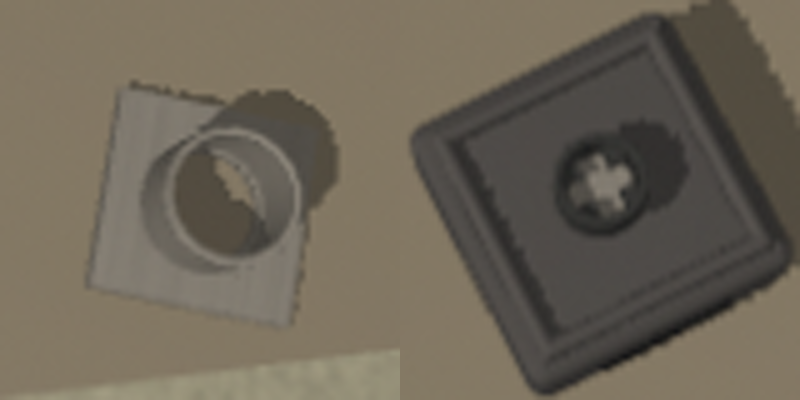

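View pics/crop1.png

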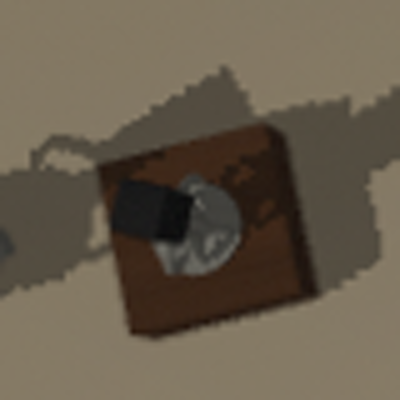

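```bash
cat > h.py <<'E'
from cell import *
import cv2, numpy as np
from scipy.spatial.transform import Rotation as Rn
def K(p): return np.array([[p['fx'],0,p['cx']],[0,p['fy'],p['cy']],[0,0,1.]])
def plane(p,uv,z):
    n=cv2.undistortPoints(np.array(uv,float).reshape(-1,1,2),K(p),np.array(p['D'])).reshape(-1,2)
    d=np.c_[n,np.ones(len(n))]@np.array(p['rotation']).T; e=np.array(p['eye'])
    return e+d*((z-e[2])/d[:,2])[:,None]
def proj(p,X):
    R=np.array(p['rotation']).T; t=-R@np.array(p['eye'])
    return cv2.projectPoints(np.array(X,float).reshape(-1,1,3),cv2.Rodrigues(R)[0],t,K(p),np.array(p['D']))[0].reshape(-1,2)
def save(p,n): cv2.imwrite(f'pics/{n}.png',p['color'][:,:,::-1])
def finds(p,ts):
    R=np.array(p['rotation']);e=np.array(p['eye'])
    for t in ts:
        for d in place_of(p,t): print(t,round(d['score'],2),np.round(e+R@np.array(d['location']),4))
def row(pos,yaw,ref=None):
    """row numbers for tool-down target; yaw = world angle deg of tool x"""
    o=get_obs(); p0,R0=np.array(o['tcp_pos']),np.array(o['tool_rot'])
    if ref is not None: p0,R0=ref
    a=np.radians(yaw); R=np.array([[np.cos(a),np.sin(a),0],[np.sin(a),-np.cos(a),0],[0,0,-1]])
    s=R0.T@(np.array(pos)-p0); r=Rn.from_matrix(R0.T@R).as_rotvec(degrees=True)
    print('row',np.round(s,4),np.round(r,1))
def state():
    o=get_obs(); R=np.array(o['tool_rot']); print('t',o['time_s'],'tcp',np.round(o['tcp_pos'],4),'yaw',round(np.degrees(np.arctan2(R[1,0],R[0,0])),2),'tilt',np.round(R[:,2],4),'q',np.round(o['joint_pos'],2),'F',np.round(o['force'],1),'w',o['gripper_width'])
E
python3 - <<'E'
from h import *
p=read_camera('top')
def ang(a): 
    for i in range(len(a)-1):
        d=a[i+1]-a[i]; print(np.round(a[i],4),np.linalg.norm(d[:2]).round(4), np.degrees(np.arctan2(d[1],d[0])).round(1))
ang(plane(p,[(427+120/5,262+88/5),(427+90/5,262+288/5),(427+292/5,262+325/5)],.01))
o=lambda x,y:(292+(x-400)/5,213+y/5)
print('mixer rim inner'); ang(plane(p,[o(460,140),o(645,45),o(755,240),o(555,333),o(460,140)],.05))
o=lambda x,y:(155+x/5,265+y/5)
print('stand'); ang(plane(p,[o(97,162),o(272,125),o(312,292),o(135,335),o(97,162)],.04))
print('grip'); ang(plane(p,[o(120,180),o(190,190),o(185,240),o(112,232)],.12))
row((0.42,-0.296,.25),90); state()
E
```

```text
[ 0.4707 -0.2703  0.01  ] 0.0844 162.3
[ 0.3903 -0.2446  0.01  ] 0.0849 -107.1
mixer rim inner
[0.5768 0.0248 0.05  ] 0.085 -68.3
[ 0.6082 -0.0542  0.05  ] 0.0919 -158.0
[ 0.523  -0.0886  0.05  ] 0.0885 108.8
[ 0.4944 -0.0048  0.05  ] 0.0876 19.8
stand
[0.4919 0.2956 0.04  ] 0.072 -84.0
[0.4995 0.224  0.04  ] 0.0691 -170.2
[0.4314 0.2123 0.04  ] 0.0722 97.7
[0.4217 0.2838 0.04  ] 0.0713 9.6
grip
[0.4726 0.264  0.12  ] 0.0266 -103.8
[0.4663 0.2382 0.12  ] 0.0183 171.0
[0.4482 0.2411 0.12  ] 0.0274 78.1
row [-0.4885 -0.7093 -0.0446] [ 0.  -0.  72.9]
t 1.05 tcp [0.1619 0.5257 0.2055] yaw 162.88 tilt [ 0.e+00  1.e-04 -1.e+00] q [ 1.17  0.09  1.37  0.    1.68 -0.1 ] F [-0.2 -0.4  0.4] w 0.99615358738556
```

Emit:
play_rows:
  steps:
    - [1,-0.1,-0.142,-0.045,0,0,18]
    - [1,-0.2,-0.284,-0.045,0,0,36]
    - [1,-0.3,-0.426,-0.045,0,0,54]
    - [1,-0.4,-0.568,-0.045,0,0,72]
    - [1,-0.4885,-0.7093,-0.0446,0,0,90.4]
    - [1,-0.4885,-0.7093,-0.0446,0,0,90.4]
    - [1,-0.4885,-0.7093,-0.0446,0,0,90.4]
    - [1,-0.4885,-0.7093,-0.0446,0,0,90.4]
    - [1,-0.4885,-0.7093,-0.0446,0,0,90.4]
    - [1,-0.4885,-0.7093,-0.0446,0,0,90.4]
    - [1,-0.4885,-0.7093,-0.0446,0,0,90.4]
    - [1,-0.4885,-0.7093,-0.0446,0,0,90.4]
    - [1,-0.4885,-0.7093,-0.0446,0,0,90.4]
    - [1,-0.4885,-0.7093,-0.0446,0,0,90.4]
    - [1,-0.4885,-0.7093,-0.0446,0,0,90.4]
    - [1,-0.4885,-0.7093,-0.0446,0,0,90.4]
    - [1,-0.4885,-0.7093,-0.0446,0,0,90.4]

```text
time_s: 3.18
tcp_pos: [0.4199, -0.2948, 0.2507]
tool_rot: [[0.3, 0.954, 0.001], [0.954, -0.3, -0.0], [-0.0, 0.001, -1.0]]
force: [-0.0, -0.7, -0.7]
gripper_width: 0.999
```

```bash
python3 - <<'E'
from h import *
state()
p=read_camera('wrist'); save(p,'w1'); print(p['eye'],np.round(p['rotation'],3).tolist(),p['fx'],p['D'])
finds(p,['cup'])
E
```

```text
t 3.175 tcp [ 0.4199 -0.2948  0.2507] yaw 72.56 tilt [ 9.e-04 -3.e-04 -1.e+00] q [-0.72 -0.    1.37  0.    1.77 -0.42] F [-0.  -0.7 -0.7] w 0.9988053947816558
[ 0.44490679 -0.21644834  0.42970406] [[0.954, -0.289, -0.084], [-0.301, -0.914, -0.272], [0.002, 0.285, -0.959]] 343.2026889823524 [-0.04528503  0.          0.          0.          0.        ]
cup 0.9 [ 0.4165 -0.2919 -0.0027]
```

View pics/w1.png

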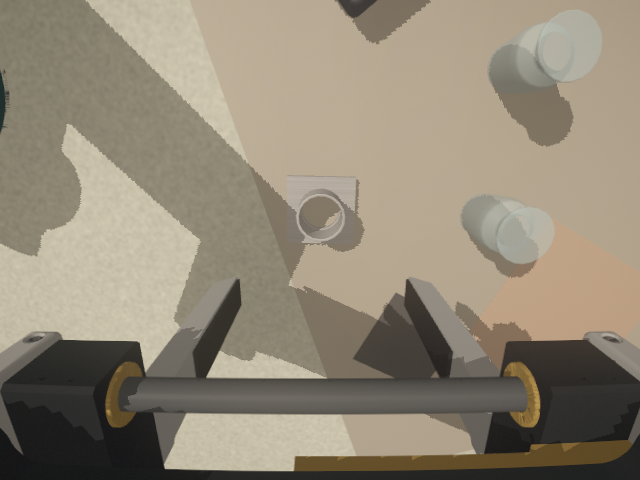

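```bash
python3 - <<'E'
import cv2
t=cv2.imread('pics/w1.png')[165:255,270:380]
cv2.imwrite('pics/c1.png',cv2.resize(t,None,fx=7,fy=6.6,interpolation=cv2.INTER_CUBIC))
E
```

```text
(no output)
```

View pics/c1.png

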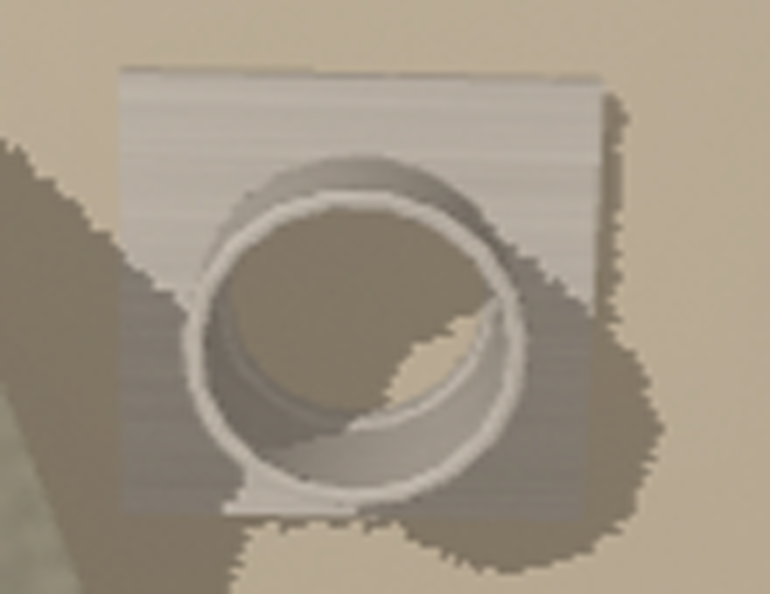

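```bash
python3 - <<'E'
from h import *
p=read_camera('wrist')
o=lambda x,y:(270+(x)/7-.4,165+y/6.6-.4)
a=plane(p,[o(120,70),o(601,80),o(580,518),o(120,513),o(120,70)],.01)
for i in range(4):
    d=a[i+1]-a[i]; print(np.round(a[i],4),np.linalg.norm(d[:2]).round(4), np.degrees(np.arctan2(d[1],d[0])).round(1))
print(a[:4].mean(0))
b=plane(p,[o(184,345),o(525,345),o(355,190),o(355,502)],.052); print(b.round(4), b.mean(0))
for R in [(b[0]+b[1])/2,(b[2]+b[3])/2]: print(R)
t=.5
row((.417,-.295,.013),72.5)
E
```

```text
[ 0.3923 -0.243   0.01  ] 0.0832 -18.8
[ 0.471  -0.2697  0.01  ] 0.084 -108.6
[ 0.4443 -0.3493  0.01  ] 0.084 161.8
[ 0.3645 -0.3231  0.01  ] 0.0848 70.9
[ 0.41801564 -0.2962757   0.01      ]
[[ 0.3922 -0.2872  0.052 ]
 [ 0.4444 -0.3037  0.052 ]
 [ 0.4264 -0.2703  0.052 ]
 [ 0.4099 -0.3221  0.052 ]] [ 0.41823111 -0.29584579  0.052     ]
[ 0.41830108 -0.2954967   0.052     ]
[ 0.41816115 -0.29619488  0.052     ]
row [-0.0008 -0.0032  0.2378] [0.1 0.  0.1]
```

```bash
python3 - <<'E'
from h import *
row((.4182,-.296,.0145),71.5)
E
```

```text
row [-0.0014 -0.0017  0.2363] [0.1 0.  1.1]
```

Emit:
play_rows:
  steps:
    - [1,-0.0014,-0.0017,0.06,0,0,1]
    - [1,-0.0014,-0.0017,0.12,0,0,1]
    - [1,-0.0014,-0.0017,0.17,0,0,1]
    - [1,-0.0014,-0.0017,0.21,0,0,1]
    - [1,-0.0014,-0.0017,0.23,0,0,1]
    - [1,-0.0014,-0.0017,0.236,0,0,1]
    - [1,-0.0014,-0.0017,0.236,0,0,1]
    - [0.5,-0.0014,-0.0017,0.236,0,0,1]
    - [0.4,-0.0014,-0.0017,0.236,0,0,1]
    - [0.4,-0.0014,-0.0017,0.236,0,0,1]
    - [0.4,-0.0014,-0.0017,0.236,0,0,1]
    - [0.4,-0.0014,-0.0017,0.236,0,0,1]
  newtons: 25

```text
time_s: 4.82
tcp_pos: [0.4179, -0.2969, 0.0143]
tool_rot: [[0.318, 0.948, -0.0], [0.948, -0.318, -0.0], [-0.0, -0.0, -1.0]]
force: [-1.4, 0.5, 1.7]
gripper_width: 0.604
```

```bash
python3 - <<'E'
from h import *
state()
p=read_camera('wrist'); save(p,'w2')
row((.47,-.15,.2),109.5)
E
```

```text
t 4.825 tcp [ 0.4179 -0.2969  0.0143] yaw 71.48 tilt [-1.e-04 -0.e+00 -1.e+00] q [-0.73  0.13  1.72 -0.    1.29 -0.41] F [-1.4  0.5  1.7] w 0.6041141264524232
row [ 0.1558  0.0028 -0.1857] [ -0.  -0. -38.]
```

View pics/w2.png

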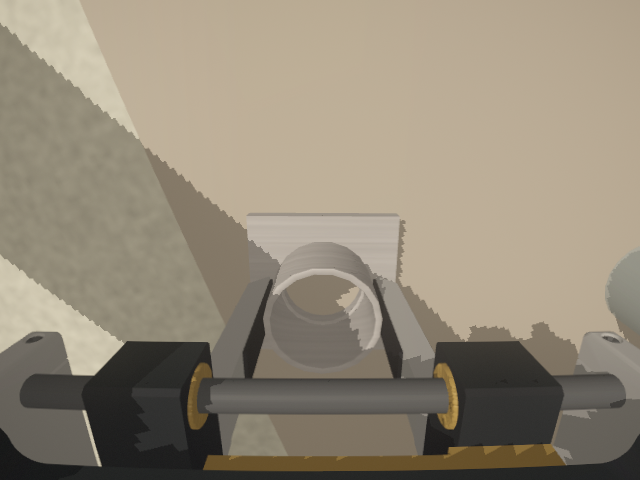

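```bash
python3 - <<'E'
from h import *
p=read_camera('wrist')
a=plane(p,[(247.5,215),(399.5,216)],.01);print(a,np.degrees(np.arctan2(*(a[1]-a[0])[[1,0]])))
o=get_obs(); R=np.array(o['tool_rot']); print((a-o['tcp_pos'])@R)
row((.58,-.122,.19),110)
E
```

```text
[[ 0.39335016 -0.24334193  0.01      ]
 [ 0.47186929 -0.27033225  0.01      ]] -18.96999614866579
[[ 0.04297997 -0.0402372   0.00428073]
 [ 0.04232289  0.04278869  0.00426538]]
row [ 0.2173  0.0982 -0.1758] [ -0.   -0.  -38.5]
```

Emit:
play_rows:
  steps:
    - [0.4,0,0,-0.03,0,0,0]
    - [0.4,0,0,-0.08,0,0,0]
    - [0.4,0.02,0.01,-0.13,0,0,-5]
    - [0.4,0.07,0.03,-0.1758,0,0,-14]
    - [0.4,0.12,0.055,-0.1758,0,0,-23]
    - [0.4,0.17,0.08,-0.1758,0,0,-32]
    - [0.4,0.205,0.095,-0.1758,0,0,-38.5]
    - [0.4,0.2173,0.0982,-0.1758,0,0,-38.5]
    - [0.4,0.2173,0.0982,-0.1758,0,0,-38.5]
    - [0.4,0.2173,0.0982,-0.1758,0,0,-38.5]

```text
time_s: 6.18
tcp_pos: [0.5793, -0.1232, 0.1897]
tool_rot: [[-0.34, 0.941, -0.001], [0.941, 0.34, -0.0], [-0.0, -0.001, -1.0]]
force: [0.1, 0.4, -1.8]
gripper_width: 0.604
```

```bash
python3 - <<'E'
from h import *
state()
p=read_camera('wrist'); save(p,'w3')
finds(p,['pocket','spline','mixer'])
E
```

```text
t 6.175 tcp [ 0.5793 -0.1232  0.1897] yaw 109.85 tilt [-7.e-04 -4.e-04 -1.e+00] q [-0.3   0.19  1.29 -0.    1.66 -0.65] F [ 0.1  0.4 -1.8] w 0.6039842392411404
pocket 0.89 [ 0.5546 -0.0263  0.0505]
spline 0.67 [ 0.551  -0.0273  0.0654]
mixer 0.64 [ 0.5536 -0.0272  0.0017]
mixer 0.44 [ 0.553  -0.0317  0.0527]
```

View pics/w3.png

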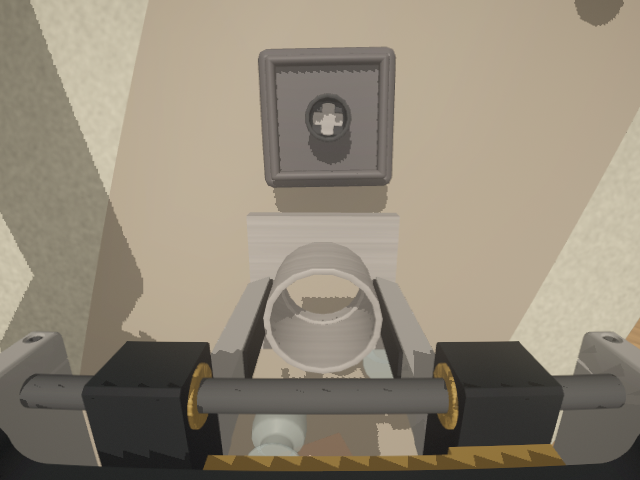

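```bash
python3 - <<'E'
import cv2
t=cv2.imread('pics/w3.png')[40:195,245:410]
cv2.imwrite('pics/c3.png',cv2.resize(t,None,fx=4,fy=4,interpolation=cv2.INTER_CUBIC)[:600])
E
```

```text
(no output)
```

View pics/c3.png

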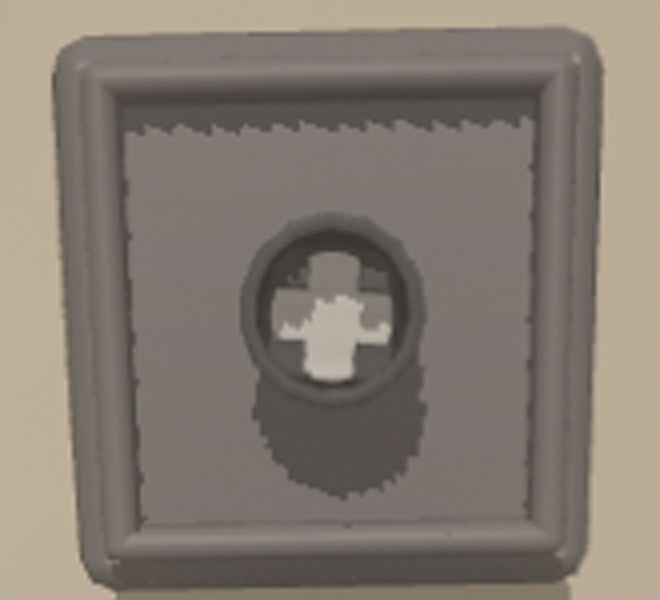

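```bash
python3 - <<'E'
from h import *
p=read_camera('wrist')
o=lambda x,y:(245+x/4-.4,40+y/4-.4)
def line(a,b,z=.05):
    q=plane(p,[o(*a),o(*b)],z); d=q[1]-q[0]; print(np.degrees(np.arctan2(d[1],d[0])).round(2)); return q
def isect(l,m):
    l=l[:,:2];m=m[:,:2]; A=np.c_[l[1]-l[0],-(m[1]-m[0])]; s=np.linalg.solve(A,m[0]-l[0]); return l[0]+s[0]*(l[1]-l[0])
L=line((57,100),(83,560));Rr=line((603,80),(583,560));T=line((90,38),(570,28));B=line((110,588),(560,580))
c=np.array([isect(L,T),isect(T,Rr),isect(Rr,B),isect(B,L)]);print(c,np.linalg.norm(np.roll(c,-1,0)-c,axis=1),c.mean(0))
print('floor');L=line((122,160),(140,500));Rr=line((535,140),(528,500))
th=np.radians(np.arange(0,360,5))
h=plane(p,[o(241,309),o(426,309),o(333,212),o(333,406)],.076);print(h,h.mean(0))
o_=get_obs(); R=np.array(o_['tool_rot'])
print('hub tool',(h.mean(0)-o_['tcp_pos'])@R,'mix tool',(np.r_[c.mean(0),.05]-o_['tcp_pos'])@R)
# held cup now: far corners at foot top, z = tcp-.0043
z=o_['tcp_pos'][2]-.0043
q=plane(p,[(247.5,214.5),(399.5,215)],z);print((q-o_['tcp_pos'])@R)
E
```

```text
-69.34
-69.73
20.95
20.84
[[ 0.4755128   0.00557558]
 [ 0.58400144  0.04712007]
 [ 0.62427662 -0.06193433]
 [ 0.51644337 -0.10297202]] [0.11617112 0.11625383 0.11537808 0.11600816] [ 0.55005856 -0.02805267]
floor
-68.91
-69.04
[[ 0.53223519 -0.03366349  0.076     ]
 [ 0.56742028 -0.0209675   0.076     ]
 [ 0.54343358 -0.01008766  0.076     ]
 [ 0.55624185 -0.04520179  0.076     ]] [ 0.54983272 -0.02748011  0.076     ]
hub tool [0.0998786  0.00437853 0.11410324] mix tool [0.09926979 0.00438926 0.1401034 ]
[[ 0.0429531  -0.04108292  0.0042785 ]
 [ 0.04255497  0.04189374  0.00430058]]
```

Emit:
play_rows:
  steps:
    - [0.4,0.05,0.002,0.0,0,0,-1.2]
    - [0.4,0.09,0.0035,0.0,0,0,-1.2]
    - [0.4,0.0989,0.0038,0.02,0,0,-1.2]
    - [0.4,0.0989,0.0038,0.06,0,0,-1.2]
    - [0.4,0.0989,0.0038,0.09,0,0,-1.2]
    - [0.4,0.0989,0.0038,0.105,0,0,-1.2]
    - [0.4,0.0989,0.0038,0.11,0,0,-1.2]
    - [0.4,0.0989,0.0038,0.11,0,0,-1.2]

```text
time_s: 7.42
tcp_pos: [0.5505, -0.028, 0.0808]
tool_rot: [[-0.361, 0.933, 0.002], [0.933, 0.361, -0.0], [-0.001, 0.001, -1.0]]
force: [0.5, -0.3, -1.2]
gripper_width: 0.606
```

```bash
python3 - <<'E'
from h import *
state()
p=read_camera('wrist'); save(p,'w4')
q=read_camera('side'); save(q,'s4')
cv2.imwrite('pics/c4.png',np.hstack([cv2.resize(p['color'][190:340,220:420,::-1],(500,375)),cv2.resize(q['color'][220:310,280:380,::-1],(300,375))]))
row((.55,-.0278,.0643),111)
E
```

```text
t 7.425 tcp [ 0.5505 -0.028   0.0808] yaw 111.16 tilt [ 1.5e-03 -1.0e-04 -1.0e+00] q [-0.15  0.15  1.56  0.    1.44 -0.52] F [ 0.5 -0.3 -1.2] w 0.6057158614608487
row [ 0.0005 -0.0008  0.0172] [0.1 0.1 0.2]
```

View pics/c4.png

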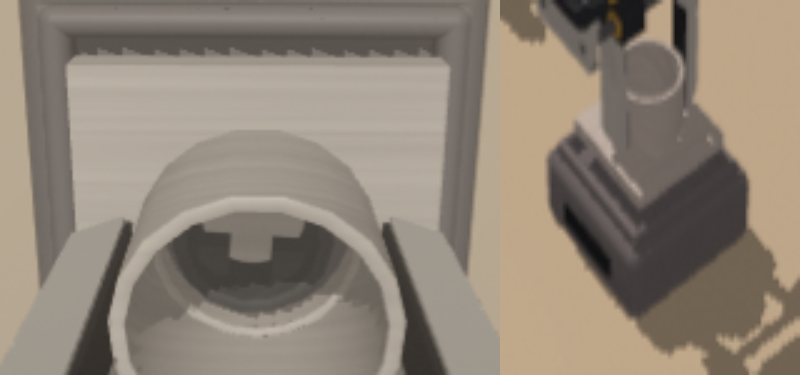

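Emit:
play_rows:
  steps:
    - [0.4,0,0,0.004,0,0,0]
    - [0.4,0,0,0.008,0,0,0]
    - [0.4,0,0,0.012,0,0,0]
    - [0.4,0,0,0.015,0,0,0]
    - [0.4,0,0,0.016,0,0,0]
    - [0.4,0,0,0.016,0,0,0]

```text
time_s: 8.28
tcp_pos: [0.5498, -0.0277, 0.0643]
tool_rot: [[-0.361, 0.932, -0.0], [0.932, 0.361, 0.0], [0.0, -0.0, -1.0]]
force: [-1.1, -0.1, 1.2]
gripper_width: 0.604
```

```bash
python3 - <<'E'
from h import *
state()
p=read_camera('wrist'); save(p,'w5')
q=read_camera('side'); save(q,'s5')
cv2.imwrite('pics/c5.png',np.hstack([cv2.resize(p['color'][190:340,220:420,::-1],(500,375)),cv2.resize(q['color'][220:310,280:380,::-1],(300,375))]))
E
```

```text
t 8.275 tcp [ 0.5498 -0.0277  0.0643] yaw 111.18 tilt [-0.  0. -1.] q [-0.15  0.16  1.58  0.    1.41 -0.52] F [-1.1 -0.1  1.2] w 0.6044434503472074
```

View pics/c5.png

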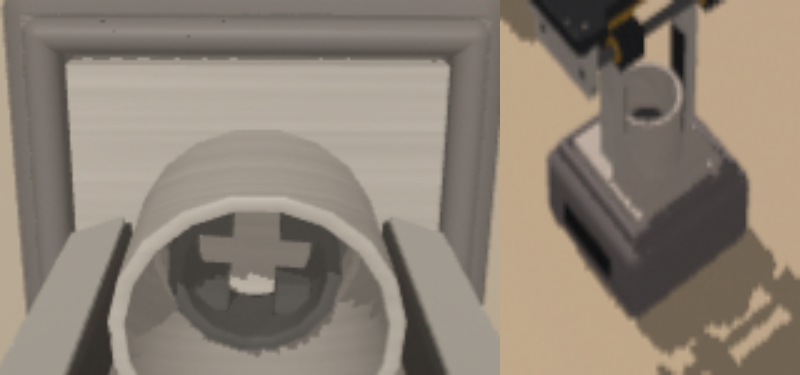

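Emit:
play_rows:
  steps:
    - [0.9,0,0,0,0,0,0]
    - [0.9,0,0,0,0,0,0]
    - [0.9,0,0,0,0,0,0]
    - [0.9,0,0,-0.03,0,0,0]
    - [0.9,0,0,-0.08,0,0,0]
    - [0.9,-0.04,0,-0.13,0,0,0]
    - [0.9,-0.08,0,-0.13,0,0,0]
    - [0.9,-0.08,0,-0.13,0,0,0]
    - [0.9,-0.08,0,-0.13,0,0,0]

```text
time_s: 9.5
tcp_pos: [0.5783, -0.1019, 0.193]
tool_rot: [[-0.361, 0.932, -0.002], [0.932, 0.361, 0.001], [0.002, -0.001, -1.0]]
force: [0.5, -0.3, -0.2]
gripper_width: 0.9
```

```bash
python3 - <<'E'
from h import *
state()
p=read_camera('wrist'); save(p,'w6')
finds(p,['spline','cup','pocket'])
print(proj(p,[(.55,-.028,.05),(.55,-.028,.1)]))
q=read_camera('side'); 
u,v=proj(p,[(.55,-.028,.07)])[0].astype(int); print(u,v)
cv2.imwrite('pics/c6.png',np.hstack([cv2.resize(p['color'][max(0,v-60):v+60,u-75:u+75,::-1],(500,400),interpolation=2),cv2.resize(q['color'][220:310,280:370,::-1],(300,400))]))
E
```

```text
t 9.5 tcp [ 0.5783 -0.1019  0.193 ] yaw 111.17 tilt [-0.0016  0.0011 -1.    ] q [-0.27  0.17  1.3   0.    1.67 -0.64] F [ 0.5 -0.3 -0.2] w 0.9002831059546667
spline 0.58 [ 0.5535 -0.0288  0.0663]
pocket 0.84 [ 0.5529 -0.0293  0.0528]
[[322.90750521 143.59724883]
 [322.96942336 144.16780399]]
322 143
```

View pics/c6.png

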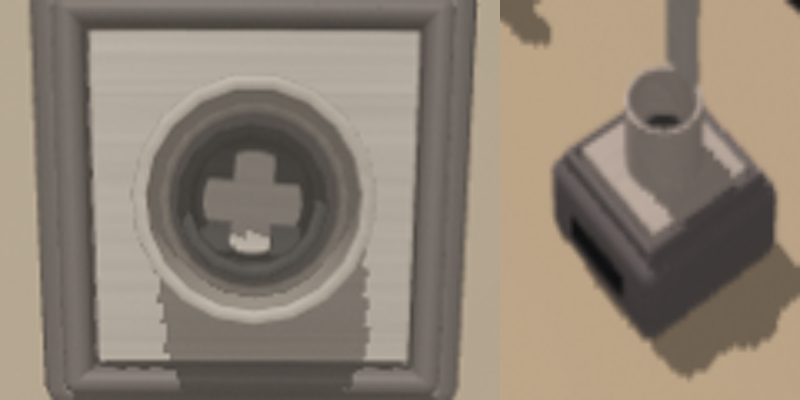

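```bash
python3 - <<'E'
import cv2
t=cv2.imread('pics/w6.png')[115:170,290:358]
cv2.imwrite('pics/c7.png',cv2.resize(t,None,fx=10,fy=10,interpolation=cv2.INTER_CUBIC))
E
```

```text
(no output)
```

View pics/c7.png

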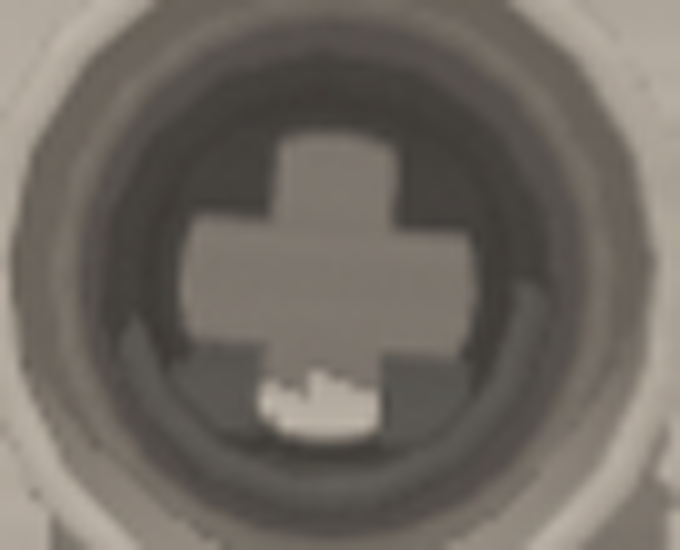

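```bash
python3 - <<'E'
from h import *
p=read_camera('wrist')
o=lambda x,y:(290+x/10-.45,115+y/10-.45)
for a,b in [((190,215),(472,235)),((185,340),(465,358)),((257,400),(277,140)),((380,435),(398,150))]:
    q=plane(p,[o(*a),o(*b)],.069); d=q[1]-q[0]; print(np.degrees(np.arctan2(d[1],d[0])).round(2), q.round(4).tolist())
q=plane(p,[o(190,215),o(472,235),o(465,358),o(185,340)],.069);print(q.mean(0))
q=plane(p,[o(277,135),o(398,135),o(380,436),o(257,436)],.069);print(q.mean(0))
# cup square
q=plane(p,[(322-75+x/3.333,143-60+y/3.333) for x,y in [(89,30),(421,30),(411,362),(99,360)]],.06)
for i in range(4):
    d=q[(i+1)%4]-q[i]; print(np.degrees(np.arctan2(d[1],d[0])).round(1),np.linalg.norm(d))
print(q.mean(0))
# target look pose at stand
R=np.array(get_obs()['tool_rot'])
row((.462,.257-.09,.25),90)
E
```

```text
17.28 [[0.5365, -0.0261, 0.069], [0.5594, -0.019, 0.069]]
17.61 [[0.5397, -0.0359, 0.069], [0.5626, -0.0286, 0.069]]
106.38 [[0.5473, -0.0384, 0.069], [0.5412, -0.0177, 0.069]]
107.72 [[0.5582, -0.0373, 0.069], [0.551, -0.0148, 0.069]]
[ 0.54955808 -0.02741108  0.069     ]
[ 0.54953865 -0.02740534  0.069     ]
21.2 0.08454739838987313
-68.5 0.08487950820747021
-159.2 0.08540021422963492
111.0 0.0843225804621163
[ 0.55053375 -0.02710695  0.06      ]
row [ 0.2925 -0.0113 -0.0562] [-0.  -0.  21.2]
```

```bash
python3 - <<'E'
from h import *
row((.445,.167,.25),79)
E
```

```text
row [ 0.2987 -0.0272 -0.0562] [-0.  -0.  32.2]
```

Emit:
play_rows:
  steps:
    - [0.9,0.06,-0.005,-0.03,0,0,8]
    - [0.9,0.12,-0.011,-0.056,0,0,16]
    - [0.9,0.18,-0.016,-0.056,0,0,24]
    - [0.9,0.24,-0.022,-0.056,0,0,32.2]
    - [0.7,0.285,-0.026,-0.056,0,0,32.2]
    - [0.7,0.2987,-0.0272,-0.056,0,0,32.2]
    - [0.7,0.2987,-0.0272,-0.056,0,0,32.2]
    - [0.7,0.2987,-0.0272,-0.056,0,0,32.2]

```text
time_s: 10.8
tcp_pos: [0.4461, 0.1653, 0.2497]
tool_rot: [[0.193, 0.981, -0.0], [0.981, -0.193, -0.001], [-0.001, 0.0, -1.0]]
force: [-0.1, -0.2, -0.5]
gripper_width: 0.701
```

```bash
python3 - <<'E'
from h import *
state()
p=read_camera('wrist'); save(p,'w7')
finds(p,['beater_grip','beater','stand'])
u,v=proj(p,[(.462,.257,.1)])[0].astype(int); print(u,v); v=max(v,60)
cv2.imwrite('pics/c8.png',np.hstack([cv2.resize(p['color'][v-60:v+60,u-60:u+60,::-1],(480,480),interpolation=2)]))
E
```

```text
t 10.8 tcp [0.4461 0.1653 0.2497] yaw 78.9 tilt [-0.e+00 -7.e-04 -1.e+00] q [ 0.24 -0.08  1.45 -0.    1.77  0.43] F [-0.1 -0.2 -0.5] w 0.7009112753721065
beater_grip 0.9 [0.4681 0.259  0.1043]
beater 0.62 [0.4626 0.2569 0.0168]
beater 0.61 [0.4588 0.365  0.0027]
stand 0.75 [0.4605 0.2577 0.0006]
319 127
```

View pics/c8.png

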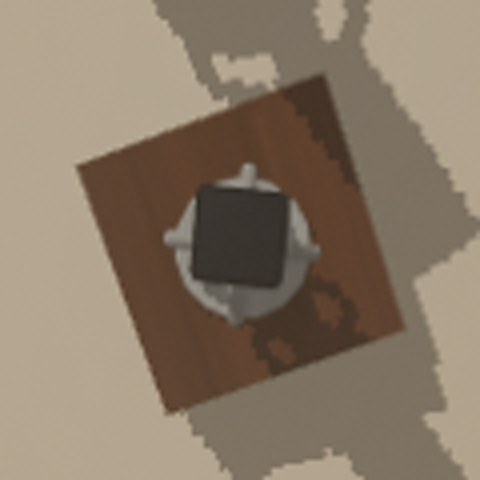

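View pics/w7.png

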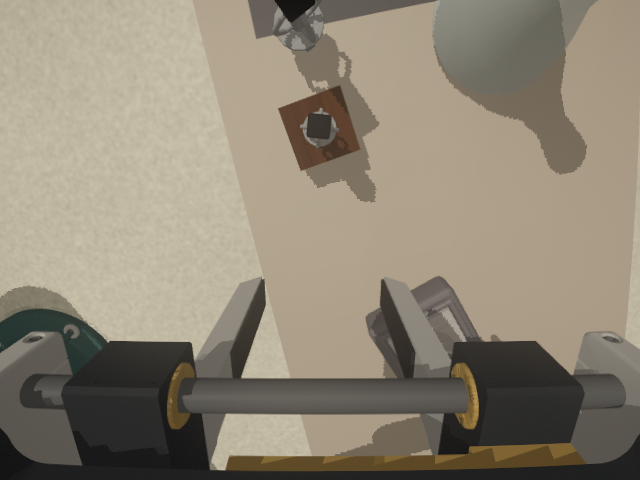

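```bash
python3 - <<'E'
from h import *
p=read_camera('wrist')
o=lambda x,y:(319-60+x/4-.4,127-60+y/4-.4)
q=plane(p,[o(200,184),o(290,190),o(281,288),o(192,278)],.124)
for i in range(4):
    d=q[(i+1)%4]-q[i]; print(np.degrees(np.arctan2(d[1],d[0])).round(1),np.linalg.norm(d))
print(q.mean(0))
q=plane(p,[o(165,240),o(318,250),o(248,166),o(237,322)],.063)
for i in (0,2):
    d=q[(i+1)]-q[i]; print(np.degrees(np.arctan2(d[1],d[0])).round(1),np.linalg.norm(d))
print(q.mean(0))
q=plane(p,[o(78,165),o(323,73),o(405,328),o(170,413)],.04)
print(q.mean(0))
row((.4612,.2575,.086),75)
E
```

```text
-14.8 0.01890106192084152
-106.3 0.019945932984118793
162.6 0.019079985296671206
73.1 0.019095689476983646
[0.46180349 0.25810866 0.124     ]
-14.8 0.03895990867456516
-105.5 0.038129249712383184
[0.46154546 0.25818571 0.063     ]
[0.46190155 0.25820156 0.04      ]
row [ 0.0933 -0.0027  0.1637] [-0.   0.   3.9]
```

Emit:
play_rows:
  steps:
    - [0.6,0.05,-0.0015,0.0,0,0,3.9]
    - [0.6,0.094,-0.0026,0.02,0,0,3.9]
    - [0.6,0.094,-0.0026,0.07,0,0,3.9]
    - [0.6,0.094,-0.0026,0.115,0,0,3.9]
    - [0.6,0.094,-0.0026,0.15,0,0,3.9]
    - [0.6,0.094,-0.0026,0.163,0,0,3.9]
    - [0.6,0.094,-0.0026,0.163,0,0,3.9]
    - [0.3,0.094,-0.0026,0.163,0,0,3.9]
    - [0,0.094,-0.0026,0.163,0,0,3.9]
    - [0,0.094,-0.0026,0.163,0,0,3.9]
    - [0,0.094,-0.0026,0.163,0,0,3.9]
    - [0,0.094,-0.0026,0.163,0,0,3.9]
  newtons: 35

```text
time_s: 12.55
tcp_pos: [0.4611, 0.2593, 0.0874]
tool_rot: [[0.257, 0.966, 0.001], [0.966, -0.257, 0.0], [0.001, 0.001, -1.0]]
force: [-0.4, -0.7, 1.8]
gripper_width: 0.21
```

```bash
python3 - <<'E'
from h import *
state()
p=read_camera('wrist'); save(p,'w8')
E
```

```text
t 12.55 tcp [0.4611 0.2593 0.0874] yaw 75.08 tilt [ 8.e-04  4.e-04 -1.e+00] q [0.4  0.09 1.6  0.   1.45 0.67] F [-0.4 -0.7  1.8] w 0.21045854443992185
```

View pics/w8.png

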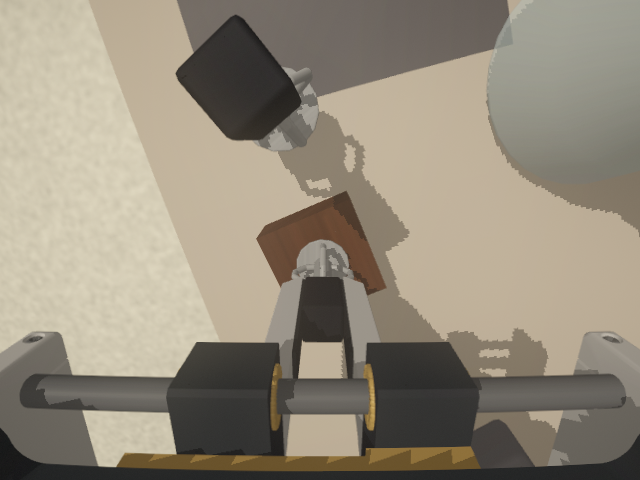

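```bash
python3 - <<'E'
from h import *
row((.5494,-.027,.21),107.3,)
E
```

```text
row [-0.2538  0.1591 -0.1226] [  0.   -0.  -32.2]
```

Emit:
play_rows:
  steps:
    - [0,0,0,-0.02,0,0,0]
    - [0,0,0,-0.06,0,0,0]
    - [0,0,0,-0.11,0,0,0]
    - [0,-0.025,0.016,-0.15,0,0,-4]
    - [0,-0.07,0.045,-0.15,0,0,-10]
    - [0,-0.12,0.075,-0.15,0,0,-17]
    - [0,-0.17,0.107,-0.15,0,0,-24]
    - [0,-0.22,0.138,-0.14,0,0,-32.2]
    - [0,-0.2538,0.1591,-0.1226,0,0,-32.2]
    - [0,-0.2538,0.1591,-0.1226,0,0,-32.2]
    - [0,-0.2538,0.1591,-0.1226,0,0,-32.2]
    - [0,-0.2538,0.1591,-0.1226,0,0,-32.2]

```text
time_s: 14.1
tcp_pos: [0.5494, -0.0258, 0.2103]
tool_rot: [[-0.299, 0.954, 0.001], [0.954, 0.299, 0.0], [-0.0, 0.001, -1.0]]
force: [0.3, -0.6, -0.3]
gripper_width: 0.212
```

```bash
python3 - <<'E'
from h import *
for i in range(3):
    state(); p=read_camera('wrist')
save(p,'w9')
q=read_camera('side'); save(q,'s9'); t=read_camera('top'); save(t,'t9')
a=cv2.resize(q['color'][175:315,270:380,::-1],None,fx=4,fy=4,interpolation=2);b=cv2.resize(p['color'][150:350,240:400,::-1],(448,560))
cv2.imwrite('pics/c9.png',np.hstack([b[:,60:388],a])[:, :800])
E
```

```text
t 14.1 tcp [ 0.5494 -0.0258  0.2103] yaw 107.38 tilt [ 1.3e-03  3.0e-04 -1.0e+00] q [-0.15  0.09  1.36  0.    1.69 -0.45] F [ 0.3 -0.6 -0.3] w 0.21246060236150083
t 14.15 tcp [ 0.5494 -0.0258  0.2103] yaw 107.39 tilt [ 1.5e-03  1.0e-04 -1.0e+00] q [-0.15  0.09  1.36  0.    1.69 -0.45] F [-0.1 -0.2 -1.3] w 0.21369060801822157
t 14.2 tcp [ 0.5494 -0.0259  0.2103] yaw 107.39 tilt [ 1.4e-03  1.0e-04 -1.0e+00] q [-0.15  0.09  1.36  0.    1.69 -0.45] F [-0.6  0.8 -1. ] w 0.21288521595237697
```

View pics/c9.png

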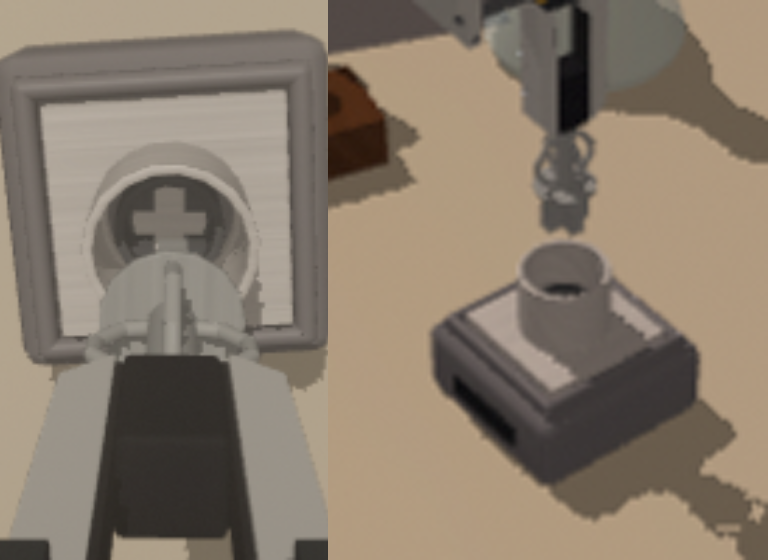

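View pics/t9.png

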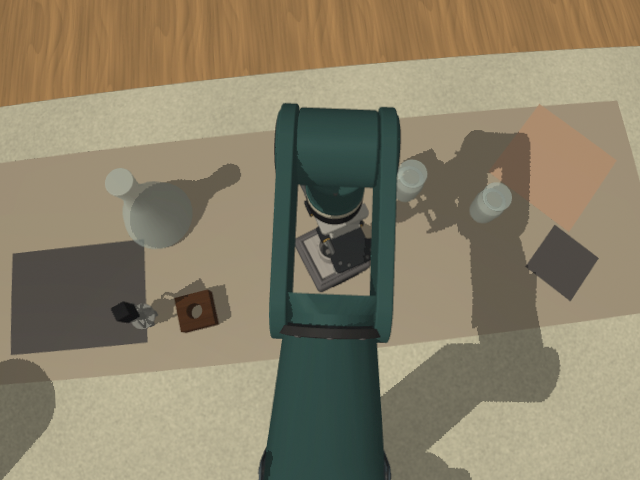

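```bash
cat > ov.py <<'E'
from h import *
def overlay(p,c,z0,yaw,box,f,name,cup=(.5498,-.0275)):
    u0,v0,u1,v1=box
    im=cv2.resize(p['color'][v0:v1,u0:u1,::-1],None,fx=f,fy=f,interpolation=2).copy()
    th=np.linspace(0,2*np.pi,60)
    def circ(c,z,r,col):
        q=proj(p,np.c_[c[0]+r*np.cos(th),c[1]+r*np.sin(th),0*th+z]); dr(q,col)
    def dr(q,col):
        q=((q-[u0,v0]+.5)*f).astype(int); cv2.polylines(im,[q.reshape(-1,1,2)],False,col,1)
    circ(cup,.102,.028,(0,255,0)); circ(cup,.076,.019,(0,255,255))
    circ(c,z0+.026,.0185,(0,0,255)); circ(c,z0+.029,.0185,(0,0,255))
    a=np.radians(yaw); X=np.array([np.cos(a),np.sin(a)]);Y=np.array([-X[1],X[0]])
    for zz in (.072,.110):
        dr(proj(p,[np.r_[c+s*.01*X+t*.01*Y,z0+zz] for s,t in [(1,1),(1,-1),(-1,-1),(-1,1),(1,1)]]),(255,0,0))
    w=[(14,4),(4,4),(4,14),(-4,14),(-4,4),(-14,4),(-14,-4),(-4,-4),(-4,-14),(4,-14),(4,-4),(14,-4),(14,4)]
    for zz in (0,.018): dr(proj(p,[np.r_[c+s/1000*X+t/1000*Y,z0+zz] for s,t in w]),(255,0,255))
    w=[(s*155/140 if abs(s)>10 else s*5.25/4, t*155/140 if abs(t)>10 else t*5.25/4) for s,t in w]
    cc=np.array(cup)
    dr(proj(p,[np.r_[cc+s/1000*X+t/1000*Y,.069] for s,t in w]),(255,255,0))
    cv2.imwrite('pics/'+name,im)
E
python3 - <<'E'
from ov import *
o=get_obs(); tx=np.array(o['tool_rot'])[:2,0]; c=np.array(o['tcp_pos'])[:2]-.001*tx; print(c)
p=read_camera('wrist'); overlay(p,c,.137,107.3,(240,150,400,350),3,'o1.png')
p=read_camera('side'); overlay(p,c,.137,107.3,(270,175,380,315),4,'o2.png')
E
```

```text
[ 0.54960222 -0.02730575]
```

View pics/o1.png

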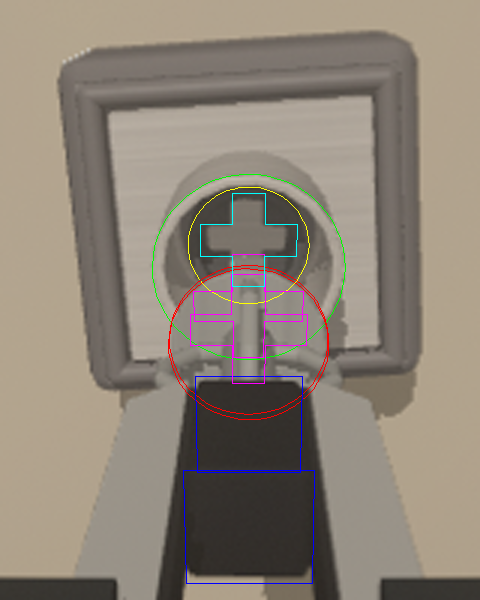

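View pics/o2.png

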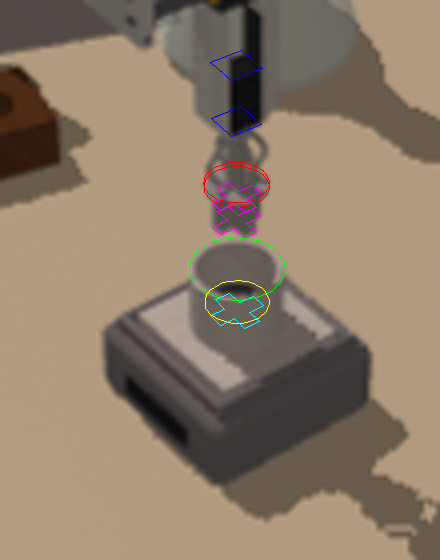

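Emit:
play_rows:
  steps:
    - [0,0,0,0.02,0,0,0]
    - [0,0,0,0.04,0,0,0]
    - [0,0,0,0.052,0,0,0]
    - [0,0,0,0.058,0,0,0]
    - [0,0,0,0.062,0,0,0]
    - [0,0,0,0.065,0,0,0]
    - [0,0,0,0.067,0,0,0]
    - [0,0,0,0.067,0,0,0]

```text
time_s: 15.45
tcp_pos: [0.5493, -0.0271, 0.1426]
tool_rot: [[-0.297, 0.955, 0.0], [0.955, 0.297, 0.0], [-0.0, 0.0, -1.0]]
force: [-0.3, 0.1, -0.8]
gripper_width: 0.211
```

```bash
python3 - <<'E'
from h import *
state(); o=get_obs(); print(o['torque'])
E
```

```text
t 15.45 tcp [ 0.5493 -0.0271  0.1426] yaw 107.28 tilt [ 3.e-04  1.e-04 -1.e+00] q [-0.15  0.11  1.47  0.    1.56 -0.45] F [-0.3  0.1 -0.8] w 0.21070456350931538
[-0.06296789  0.03778522 -0.04142256]
```

Emit:
play_rows:
  steps:
    - [0,0.0003,0,0.001,0,0,0]
    - [0,0.0003,0,0.002,0,0,0]
    - [0,0.0003,0,0.003,0,0,0]
    - [0,0.0003,0,0.004,0,0,0]
    - [0,0.0003,0,0.004,0,0,0]

```text
time_s: 16.08
tcp_pos: [0.5491, -0.0268, 0.1383]
tool_rot: [[-0.297, 0.955, -0.0], [0.955, 0.297, 0.0], [0.0, -0.0, -1.0]]
force: [0.4, -0.3, -0.8]
gripper_width: 0.21
```

```bash
python3 - <<'E'
from h import *
state(); o=get_obs(); print(o['torque'])
p=read_camera('wrist'); state(); overlay=None
from ov import *
o=get_obs(); c=np.array(o['tcp_pos'])[:2]
overlay(p,c,o['tcp_pos'][2]-.0733,107.3,(240,150,400,350),3,'o3.png')
E
```

```text
t 16.075 tcp [ 0.5491 -0.0268  0.1383] yaw 107.28 tilt [-2.e-04  1.e-04 -1.e+00] q [-0.15  0.11  1.48  0.    1.55 -0.45] F [ 0.4 -0.3 -0.8] w 0.2095911703433932
[-0.11181054  0.03833588  0.01201303]
t 16.125 tcp [ 0.5492 -0.0268  0.1384] yaw 107.28 tilt [-1.e-04  0.e+00 -1.e+00] q [-0.15  0.11  1.48  0.    1.55 -0.45] F [ 0.4 -0.2 -1.3] w 0.2084678905591183
```

View pics/o3.png

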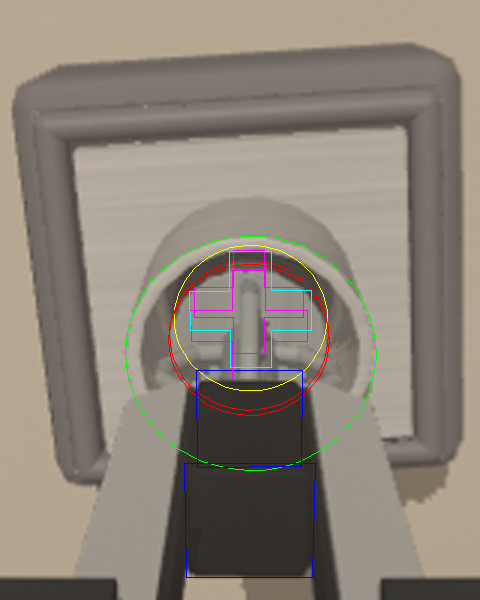

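Emit:
play_rows:
  steps:
    - [0,0,0,0.002,0,0,0]
    - [0,0,0,0.004,0,0,0]
    - [0,0,0,0.005,0,0,0]
    - [0,0,0,0.006,0,0,0]
    - [0,0,0,0.007,0,0,0]
    - [0,0,0,0.008,0,0,0]
    - [0,0,0,0.008,0,0,0]

```text
time_s: 17.0
tcp_pos: [0.5491, -0.0268, 0.1307]
tool_rot: [[-0.297, 0.955, 0.0], [0.955, 0.297, -0.0], [-0.0, 0.0, -1.0]]
force: [-1.6, -0.7, 3.3]
gripper_width: 0.21
```

```bash
python3 - <<'E'
from h import *
state(); o=get_obs(); print(o['torque'])
E
```

```text
t 17.0 tcp [ 0.5491 -0.0268  0.1307] yaw 107.28 tilt [ 1.e-04 -0.e+00 -1.e+00] q [-0.15  0.11  1.49  0.    1.54 -0.45] F [-1.6 -0.7  3.3] w 0.21029948856346106
[-0.05824401  0.51783799 -0.02790077]
```

Emit:
play_rows:
  steps:
    - [0,0,0,0.001,0,0,0]
    - [0,0,0,0.002,0,0,0]
    - [0,0,0,0.003,0,0,0]
    - [0,0,0,0.004,0,0,0]
    - [0,0,0,0.0048,0,0,0]
    - [0,0,0,0.0048,0,0,0]
  newtons: 55

```text
time_s: 17.75
tcp_pos: [0.5492, -0.0268, 0.1264]
tool_rot: [[-0.297, 0.955, 0.0], [0.955, 0.297, -0.0], [-0.0, 0.0, -1.0]]
force: [-3.9, -0.1, 6.3]
gripper_width: 0.213
```

```bash
python3 - <<'E'
from h import *
state(); o=get_obs(); print(o['torque'])
E
```

```text
t 17.75 tcp [ 0.5492 -0.0268  0.1264] yaw 107.28 tilt [ 4.e-04 -0.e+00 -1.e+00] q [-0.15  0.12  1.5   0.    1.53 -0.45] F [-3.9 -0.1  6.3] w 0.21298560142486178
[-0.0033059   0.90236988 -0.01029711]
```

Emit:
play_rows:
  steps:
    - [0,0,-0.0004,0.0005,0,0,0]
    - [0,0,-0.0006,0.001,0,0,0]
    - [0,0,-0.0006,0.0015,0,0,0]
    - [0,0,-0.0006,0.002,0,0,0]
    - [0,0,-0.0006,0.002,0,0,0]

```text
time_s: 18.38
tcp_pos: [0.5491, -0.0269, 0.1263]
tool_rot: [[-0.297, 0.955, 0.003], [0.955, 0.297, -0.0], [-0.001, 0.002, -1.0]]
force: [-4.0, 1.2, 13.0]
gripper_width: 0.211
```

```bash
python3 - <<'E'
from h import *
state(); o=get_obs(); print(o['torque'])
E
```

```text
t 18.375 tcp [ 0.5491 -0.0269  0.1263] yaw 107.29 tilt [ 0.0025 -0.     -1.    ] q [-0.15  0.11  1.5   0.    1.53 -0.45] F [-4.   1.2 13. ] w 0.21050523845025812
[ 0.12008213  1.22672977 -0.02661759]
```

```bash
python3 - <<'E'
from ov import *
o=get_obs(); c=np.array(o['tcp_pos'])[:2]
p=read_camera('side'); overlay(p,c,.053,107.3,(270,175,380,315),4,'o4.png'); save(p,'s10')
p=read_camera('wrist'); save(p,'w10'); overlay(p,c,.053,107.3,(240,150,400,350),3,'o5.png')
a=cv2.imread('pics/o4.png');b=cv2.imread('pics/o5.png');s=cv2.resize(cv2.imread('pics/s10.png')[175:315,270:350],None,fx=4,fy=4)
h=560; cv2.imwrite('pics/o6.png',np.hstack([a[:,40:400],s[:,:20],b[:560,100:420]]))
state()
E
```

```text
t 18.475 tcp [ 0.5491 -0.0269  0.1263] yaw 107.29 tilt [ 2.5e-03 -1.0e-04 -1.0e+00] q [-0.15  0.11  1.5   0.    1.53 -0.45] F [-4.1  0.1 11.4] w 0.21233224822534597
```

View pics/o6.png

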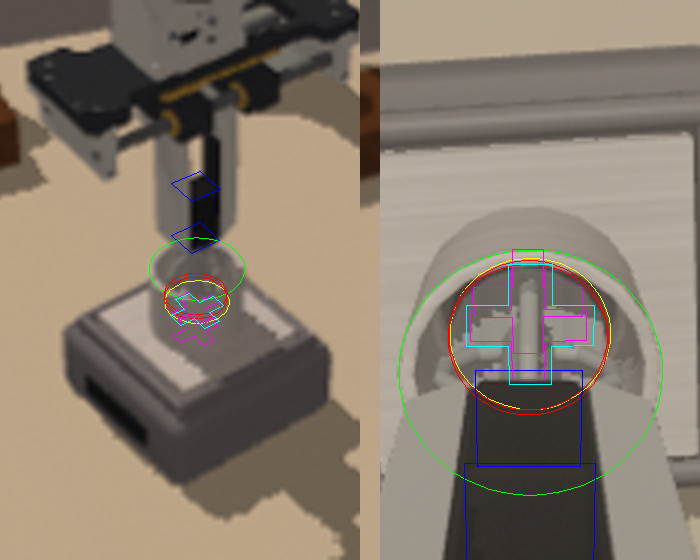

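View pics/s10.png

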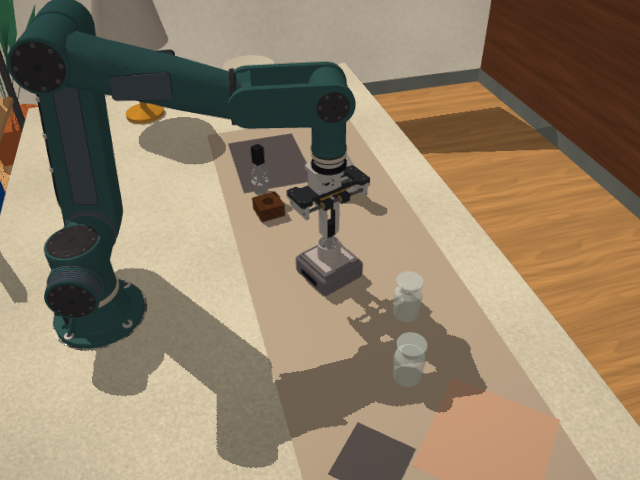

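Emit:
play_rows:
  steps:
    - [0,0,-0.0003,0.0007,0,0,0]
    - [0,0,-0.0003,0.0012,0,0,0]
    - [0,0,-0.0003,0.0012,0,0,0]
    - [0,0,-0.0003,0.0012,0,0,0]

```text
time_s: 18.98
tcp_pos: [0.5491, -0.0269, 0.1262]
tool_rot: [[-0.297, 0.955, 0.004], [0.955, 0.297, -0.0], [-0.001, 0.003, -1.0]]
force: [-5.2, 1.1, 15.5]
gripper_width: 0.209
```

```bash
python3 - <<'E'
from h import *
state()
read_camera('wrist'); state()
print(job_done())
E
```

```text
t 18.975 tcp [ 0.5491 -0.0269  0.1262] yaw 107.29 tilt [ 3.6e-03 -1.0e-04 -1.0e+00] q [-0.15  0.11  1.5   0.    1.52 -0.45] F [-5.2  1.1 15.5] w 0.20908680373267555
t 19.025 tcp [ 0.5491 -0.0269  0.1262] yaw 107.29 tilt [ 3.6e-03 -1.0e-04 -1.0e+00] q [-0.15  0.11  1.5   0.    1.52 -0.45] F [-5.2  0.7 15.9] w 0.21049224889545304
the job is handed in; nothing more can be done
None
```

I put the mixer together and handed the job in at about 19 s. The arm is still gripping the beater and holding it pressed down.

- **Cup:** I set its foot in the pocket and released it. The wrist and side pictures showed it flat and square, within about 1° of the pocket.
- **Beater:** I took the smaller one from the stand and turned it to the hub's measured angle, about 17°. It went 4 mm into the socket with almost no force, so the wings had meshed.
- **Press:** The spring force started near the pad height and rose as I pushed down. About 16 mm below the spline point the beater stopped moving while the force rose from about 6 N to 16 N. That matches the hard stop.
- **Other checks:** The decanter, both jars and the larger look-alike were not touched; the last side picture shows the jars and the look-alike where they were, with the decanter hidden behind the arm.
- **Left over:** A sideways force of about 5 N stayed on the grip at the end; two small sideways nudges did not remove it. The measured tool position also drifted by about 1 mm at times, within the socket's clearance.

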